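# Turn the dipper carousel and hang up the wide dipper

### The arm

A 6-joint arm with a two-finger parallel gripper is mounted at the origin on a cart in front of the work surface, level with it; the furniture and walls round the work are solid. World frame = base frame: x ahead of the robot, y to its left, z up, the work surface at z = 0. Lengths are in mm, angles in rad, forces in N, time in s.
With the tool pointing down it reaches from about 350 to 775 mm from the base axis. Payload 7.3 kg.
Tool frame: the origin (TCP) lies midway between the tips of the shut fingers; the grasp point (between the pads) lies 19 mm behind it (grasp_offset is the z of the grasp point in the tool frame, in mm); z points along the fingers, y is the direction in which the jaws open and shut (so a half turn about z gives the same grasp; the last joint's range is limited). The gripper opens to 92 mm and grips with 3 to 60 N. Pads are 19 mm wide; open, the fingers measure 130 mm over their backs; the gripper's body (75 mm by 190 mm) begins 47 mm behind the grasp point.
Start: joints at [1.195, 0.342, 1.524, -0, 1.275, -0.146], TCP at [119.569, 511.222, 226.741] pointing down, gripper open.
Joint ranges: [-2.53, 2.53], [-0.77, 2.02], [0.04, 2.7], [-1, 4.14], [0.28, 2.66], [-3.11, 3.11]. Speed limits (rad/s): [2.57, 2.57, 3.14, 3.14, 3.14, 3.14].

### API

Orientations are given as [roll, pitch, yaw] about the fixed x, y, z axes, in that order (R = Rz(yaw) Ry(pitch) Rx(roll)).
In Python, from plant import get_obs, capture, camera_model, close_job, boxes_of, regions_of, place_of, grasp_offset gives the robot as it stands. The module is installed in compiled form; this text tells all that it offers.
- The arm moves only by the tool send_rows, never from a script. Its argument "targets" is a list that holds one entry, the list of rows, each a list of 7 numbers: the turn, a rotation vector about the tool's x, y, z in degrees, then the shift along the tool's x, y, z in mm, then the closure, from -1 (fully open) to 1 (shut). A call has 1 to 5 rows; each row is the pose to reach, as a shift and turn from the pose commanded when the call began, along the tool's axes at that moment; what a row does not reach only later rows make up. A row lasts 1/12 s, in which the tool goes at most 41.7 mm and 7.16 degrees, less where a joint would pass 70% of its speed; a pose out of reach is approached as far as the arm can. A call with a gripper value outside its range is refused whole. The fingers move at their own pace and stop on an object; the grip force is fixed at half the most. Time passes only in rows, so rows that repeat a pose let the fingers close. It gives the time, the measured TCP pose, the force and the opening at its end, in the units of the state.
- get_obs(): the state, without advancing time (a new reading comes with each control period).
- capture(name): name is "side" or "top"; returns the picture (480x640x3 uint8, red, green, blue); there is no depth.
- camera_model(name): a dict with "K" (3x3 intrinsics, pixels), "k1" (the pictures are not rectified: a ray, as slopes to the right and down, at radius r is drawn at 1 + k1 r^2 times it, then the intrinsics apply), "world_to_cam" (4x4, takes a point from world to camera coordinates). Camera axes: x right, y up, looking along -z (the intrinsics and any distortion apply to the point x, -y, -z); pixel columns grow to the right and rows downward; lengths in mm; the calibration is good to about 2 mm. A picture is of the moment at which its call begins. camera_model takes no time and is no camera call.
- close_job(): hands the job in, once; it reports no verdict.
Trained networks look in the newest picture that a camera, given by its name, has taken for a name from the list of things; names that differ only in an ending like _2 or _b are one class to them, and where a whole thing is asked for, a point or a joint stands for the part that bears it (a point fixed in the world has none). Each returns a list of dicts, best first, with "conf" (0 to 1); they miss things now and then, are a little off and sometimes report something else, mostly with a low value. They report only what shows in the picture. A call takes as long as a camera call.
- boxes_of(label, camera): "location" ([row, column] in pixels, amid what is visible of it).
- regions_of(label, camera): "region" (480x640 bool, what is visible of it) and "location" ([row, column] in pixels, amid what is visible of it).
- place_of(label, camera): "location" ([row, column] in pixels: a listed point, or the origin of a listed thing).
The state is a dict: "time": time; "joint_positions": joint angles; "dq": joint speeds; "tau": joint torques, N m; "tool_pos": TCP position; "tcp_rot": TCP orientation; "contact_force": force on the tool from outside, world axes, zero at the start; "moment": the same for the moment, N m; "grip_width": finger opening in mm.
Only numpy, scipy, OpenCV 4.12 (cv2) and the standard library are available. Lean on these libraries where they do the work, as an engineer would, in place of code of your own. Each camera call takes 0.05 s, during which the arm holds its last target.

### The job

The turning rack on the pantry counter has one free hook: turn the rack by its top knob until that hook points straight out towards the front edge of the counter. Then hang the wide-cupped dipper that stands on the counter by its eye on that hook, let go and leave it hanging at rest with the hook still facing front. Leave the narrow-cupped dipper standing where it is.

Things in the scene. Friction and masses are not known exactly. Their poses are not given: they have to be found in the camera images.
- carousel (a joint): Angle (rad) of the turning rack: a dark wooden post with four steel hooks 90 degrees apart on a fixed wooden foot 116 mm across. 0 = free hook points to the counter's front (world -x); positive = counter-clockwise from above. Slight friction (0.06 N m), stays where left. Medium dippers are fixed on the other three hooks; their grips reach z = 198 mm, they reach 100 mm from the axis.
- turn_knob (a point): Centre of the rack's top knob, on the rack's vertical axis, z = 225 mm: a square dark wooden knob 24 x 24 mm, from z = 206 to 242 mm, its faces square to the hooks (at joint 0 they look along world x and y). The axes turn with the rack.
- free_hook (a point): Seat of the free hook: centre of its level steel bar, 78 mm from the rack's axis, z = 150 mm. Bar 6.4 mm thick, runs radially out (-x of this point), turns up beyond 84 mm from the axis to a ball tip at 96 mm (top at z = 168 mm, outermost point 100 mm). A collar 13 mm across at 66 mm from the axis keeps the eye from sliding further in. Axes turn with the rack.
- wide_dipper: Dipper to hang, 0.09 kg: steel cup 52 mm wide, 32 mm high; thin stem from the rim's +x side up to an upright round eye over the middle; above the eye a round wooden grip, 14 mm thick, on the cup's axis, 117 to 153 mm above the underside. Origin: centre of the underside, z up; the eye lies in the y-z plane, its hole runs along x. Starts upright left of the rack, in either of two places.
- wide_eye (a point): Centre of the wide dipper's eye, 92 mm above its underside on its axis. The hole is 36 mm wide and 40 mm high, of 6 mm wire. Hanging on the hook, this point is about 17 mm below the hook's bar centre. The cup below is wider than the eye: lower the dipper clear in front of the hook's tip (eye 140 mm from the rack's axis) before moving it in over the hook.
- narrow_dipper: A similar dipper with a narrow cup, 30 mm wide, 32 mm high, same height (153 mm), eye and grip; stands upright on the counter in the other place and must stay there. Origin: centre of the underside. Mind the furniture behind: shelf post 76 mm wide at y = 35 mm, its front at x = 565 mm; shelf front at x = 608 mm, underside z = 318 mm. Keep to the front of the counter when moving across.

How it is judged (in metres and radians):
On the way:
1. the free hook is turned to the front (within 14 degrees) while the wide dipper is not yet on it (value of joint carousel between -0.25 and 0.25 rad and horizontal distance between wide_eye and free_hook above 0.05 m), for 0.2 s.
At the end, for the whole second after the job is handed in: The free hook faces front within 14 degrees, and the wide dipper hangs on it by its eye, at rest (under 50 mm/s): the eye's centre within 25 mm of the hook's seat horizontally and 5 to 28 mm below the bar's centre, the dipper upright within 20 degrees (value of joint carousel between -0.25 and 0.25 rad and horizontal distance between wide_eye and free_hook below 0.025 m and z of wide_eye in the frame of free_hook between -0.028 and -0.005 m and angle between wide_dipper's own z axis and vertical below 0.35 rad and linear speed of wide_dipper below 0.05 m/s); the robot touches nothing.
It fails at once if the narrow dipper is moved more than 30 mm or knocked over (distance of narrow_dipper from where it was at the start of the episode above 0.03 m or angle between narrow_dipper's own z axis and vertical above 0.5 rad).
It also fails if it takes over 64 s, if anything falls off the work surface, if the arm or the gripper's body presses on something with over 40 N, if the wrist force passes 120 N, or if a joint passes its speed limit or range.

## Working session

There is one attempt and no reset: what is moved stays moved. The work goes in short steps, Python scripts to look and compute and a tool call to move; the robot and the scene stay as the last step left them, time stands still between calls to the robot, and variables do not carry over. Pictures are saved under pics/ and viewed, and the job is handed in when it is done.

Besides the shell and the picture viewer there is one more tool, called by a JSON object that holds its "api" and its "payload", one argument or row to a line. send_rows: Moves the arm, as the interface text tells. Its arguments: {"type":"object","properties":{"targets":{"type":"array","items":{"type":"array","items":{"type":"array","items":{"type":"number"}}}}},"required":["targets"]}

```bash
mkdir -p pics; cat > h.py <<'E'
import numpy as np, cv2
from plant import *
from scipy.spatial.transform import Rotation as Ro
def ray(cam,rc):
    m=camera_model(cam);K=np.array(m["K"]);k1=m["k1"];T=np.array(m["world_to_cam"])
    d=np.array([(rc[1]-K[0,2])/K[0,0],(rc[0]-K[1,2])/K[1,1]]);s=d.copy()
    for _ in range(30): s=d/(1+k1*(s@s))
    R=T[:3,:3];o=-R.T@T[:3,3];v=R.T@np.array([s[0],-s[1],-1]);return o,v/np.linalg.norm(v)
def atz(cam,rc,z):
    o,v=ray(cam,rc);return o+v*(z-o[2])/v[2]
def proj(cam,p):
    m=camera_model(cam);K=np.array(m["K"]);T=np.array(m["world_to_cam"])
    c=T[:3,:3]@np.array(p,float)+T[:3,3];s=np.array([c[0],-c[1]])/-c[2];s=s*(1+m["k1"]*(s@s))
    return np.array([K[1,1]*s[1]+K[1,2],K[0,0]*s[0]+K[0,2]])
def tri(a,b):
    (o1,v1),(o2,v2)=ray("top",a),ray("side",b)
    A=np.stack([v1,-v2],1);t=np.linalg.lstsq(A,o2-o1,rcond=None)[0]
    p,q=o1+v1*t[0],o2+v2*t[1];return (p+q)/2,np.linalg.norm(p-q)
def snap(cam,fn):
    im=capture(cam);cv2.imwrite("pics/"+fn,im[:,:,::-1]);return im
def st():
    o=get_obs()
    for k in ("time","tool_pos","tcp_rot","contact_force","grip_width"): print(k,np.round(o[k],3))
E
python3 - <<'E'
from h import *
st();print("go",grasp_offset)
for c in("top","side"):
    snap(c,c+"0.png")
    for l in("turn_knob","free_hook","wide_dipper","wide_eye","narrow_dipper"):
        print(c,l,[(np.round(d["location"],1).tolist(),round(d["conf"],2)) for d in place_of(l,c)][:3])
print(get_obs()["time"])
E
```

```text
time 0.0
tool_pos [119.42  510.843 226.062]
tcp_rot [-3.14  -0.     2.912]
contact_force [ 0.814 -0.285  0.528]
grip_width 91.763
go -18.8
top turn_knob []
top free_hook [([250.1, 508.6], 0.79)]
top wide_dipper [([245.2, 327.6], 0.76)]
top wide_eye [([242.2, 324.4], 0.93)]
top narrow_dipper [([252.8, 215.1], 0.83)]
side turn_knob []
side free_hook [([354.5, 431.6], 0.57)]
side wide_dipper [([284.9, 338.4], 0.57)]
side wide_eye []
side narrow_dipper [([225.0, 288.4], 0.97), ([249.1, 339.1], 0.29)]
0.6
```

View pics/top0.png

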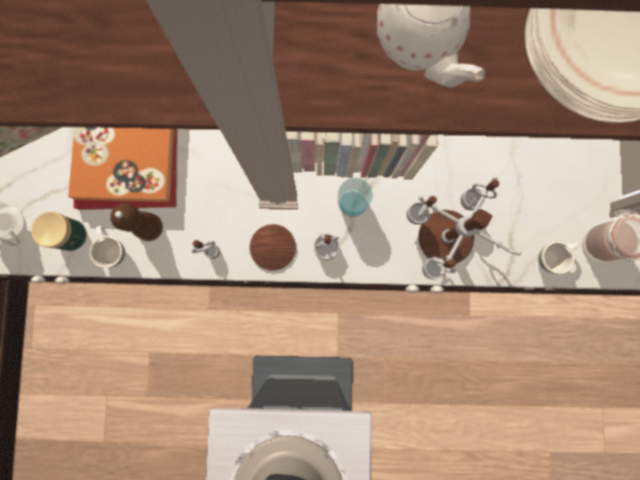

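View pics/side0.png

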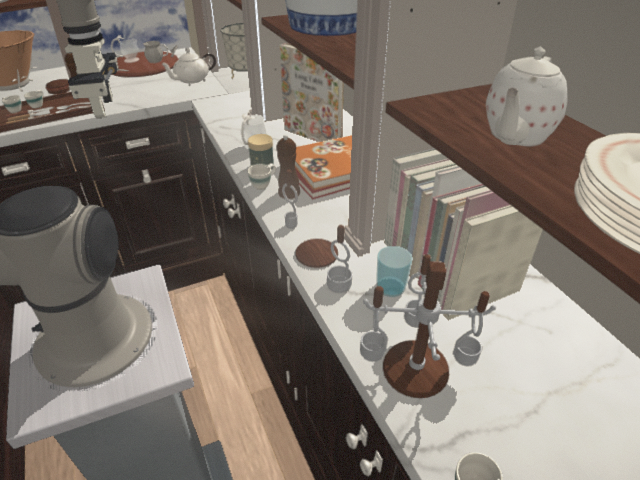

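```bash
python3 - <<'E'
from h import *
for c in("top","side"):
    m=camera_model(c);T=np.array(m["world_to_cam"]);print(c,-T[:3,:3].T@T[:3,3], "view",-T[2,:3],"right",T[0,:3])
print(tri((250.1,508.6),(354.5,431.6)),"hook", atz("top",(250.1,508.6),150),atz("side",(354.5,431.6),150))
print(atz("top",(245.2,327.6),0),atz("side",(284.9,338.4),0),"wide")
print(atz("top",(242.2,324.4),92),"eye")
print(atz("top",(252.8,215.1),0),atz("side",(225,288.4),0),"narrow")
E
```

```text
top [ 363.59909584  -49.87687298 1026.58186874] view [ 0.12148959  0.00196046 -0.99259077] right [ 0.02499025 -0.99968711  0.00108424]
side [ 158.34483984 -671.81724195  674.59790515] view [ 0.33977326  0.70723797 -0.61997467] right [ 0.90410369 -0.42723603  0.00811762]
(array([ 460.93120034, -379.2678015 ,  153.30046454]), np.float64(1.9676703729966347)) hook [ 462.18225712 -381.03332753  150.        ] [ 461.84178981 -377.13496352  150.        ]
[479.86860871 -67.72216517   0.        ] [476.18995502 -64.69789888   0.        ] wide
[474.90248562 -60.05695398  92.        ] eye
[458.54547916 160.8301042    0.        ] [457.64459081 168.40407315   0.        ] narrow
```

```bash
python3 - <<'E'
from h import *
a=cv2.imread("pics/top0.png");b=cv2.imread("pics/side0.png")
def crop(im,r,c,h,w,f): return cv2.resize(im[r:r+h,c:c+w],None,fx=f,fy=f,interpolation=cv2.INTER_CUBIC)
cv2.imwrite("pics/c1.png",crop(a,170,395,120,140,5))
cv2.imwrite("pics/c2.png",crop(b,250,345,150,160,4))
cv2.imwrite("pics/c3.png",np.hstack([crop(a,215,300,50,60,6),crop(b,220,310,75,60,4)[:300]]))
print(atz("top",(240,447),12),atz("side",(367,417),12))
E
```

```text
[ 495.11992481 -308.42732137   12.        ] [ 503.85859052 -310.53150566   12.        ]
```

View pics/c1.png

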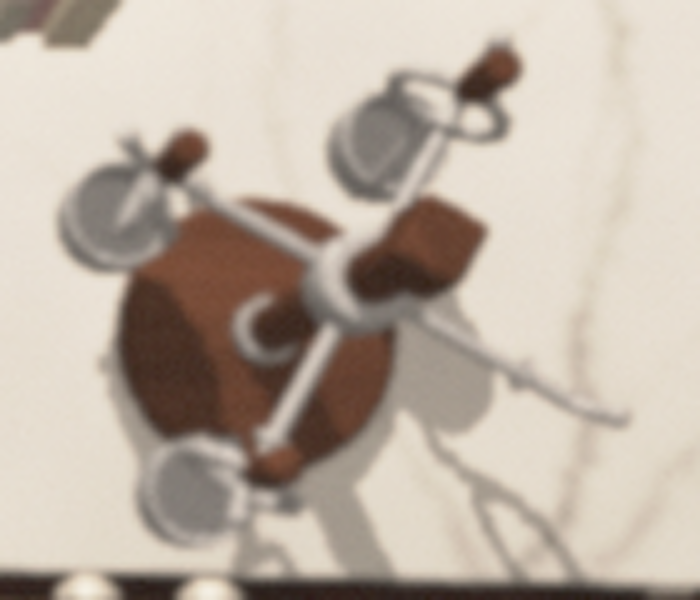

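View pics/c2.png

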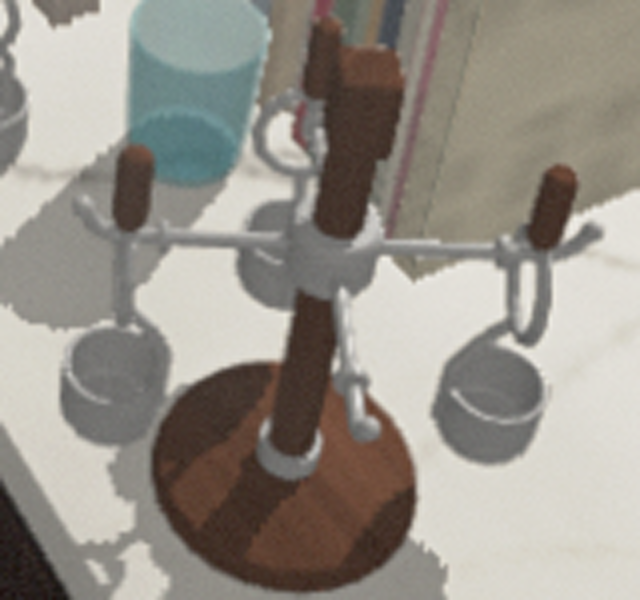

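View pics/c3.png

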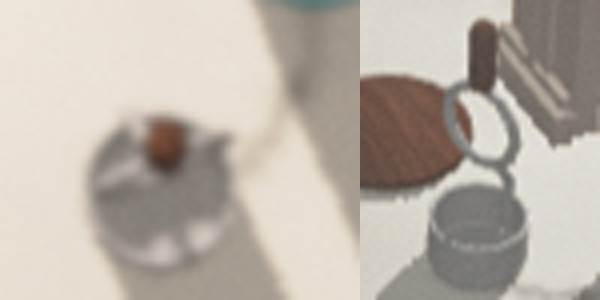

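```bash
python3 - <<'E'
from h import *
print("knobtop",tri((170+240/5,395+432/5),(250+62/4,345+370/4)))
print("tip",tri((170+417/5,395+622/5),(250+428/4,345+366/4)))
print("grip top", tri((215+140/6,300+167/6),(220+25/4,310+124/4)))
print("eye", tri((242.2,324.4),(220+123/4,310+122/4)))
b=cv2.imread("pics/side0.png");a=cv2.imread("pics/top0.png")
tiles=[]
p0=np.array([473.,-63,0])
for deg in range(-90,90,15):
    row=[]
    for im,cam,(r,c) in((b,"side",(225,310)),(a,"top",(215,300))):
        q=cv2.resize(im[r:r+60,c:c+60],None,fx=3,fy=3)
        y=np.radians(deg);e=np.array([-np.sin(y),np.cos(y),0]);ex=np.array([np.cos(y),np.sin(y),0])
        pts=[p0+[0,0,92]+e*21*np.cos(t)+np.array([0,0,23*np.sin(t)]) for t in np.linspace(0,6.28,40)]
        P=np.array([[(proj(cam,p)[1]-c)*3,(proj(cam,p)[0]-r)*3] for p in pts]).astype(int)
        cv2.polylines(q,[P],True,(0,0,255),1)
        for s,col in((1,(255,0,0)),):
            l=np.array([[(proj(cam,p)[1]-c)*3,(proj(cam,p)[0]-r)*3] for p in (p0+ex*26+[0,0,32],p0+[0,0,70])]).astype(int)
            cv2.polylines(q,[l],False,col,1)
        cv2.putText(q,str(deg),(5,15),0,.5,(0,0,0));row.append(q)
    tiles.append(np.vstack(row))
g=np.vstack([np.hstack(tiles[:6]),np.hstack(tiles[6:])]);cv2.imwrite("pics/fit.png",cv2.resize(g,(800,533)))
E
```

```text
knobtop (array([ 503.26323486, -305.53430041,  241.20059185]), np.float64(3.54912677854585))
tip (array([ 455.18897893, -393.06797816,  167.33118002]), np.float64(0.38313213426288056))
grip top (array([475.78017252, -65.68305205, 152.6419133 ]), np.float64(2.540302844650971))
eye (array([477.58893163, -61.01770642,  88.65828545]), np.float64(4.9041876256156085))
```

View pics/fit.png

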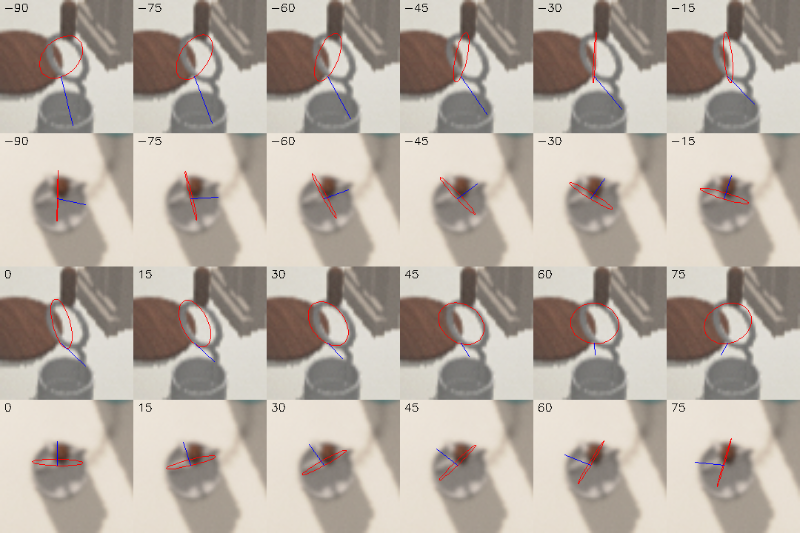

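```bash
cat > fit.py <<'E'
from h import *
def tiles(p0,degs,fn,fs="pics/side0.png",ft="pics/top0.png",n=60,k=4,ring=True):
    b=cv2.imread(fs);a=cv2.imread(ft);T=[]
    p0=np.array(p0,float)
    for deg in degs:
        row=[]
        for im,cam in((b,"side"),(a,"top")):
            pc=proj(cam,p0+[0,0,80]).astype(int);r,c=pc-n//2
            q=cv2.resize(im[r:r+n,c:c+n],None,fx=k,fy=k,interpolation=cv2.INTER_CUBIC)
            y=np.radians(deg);e=np.array([-np.sin(y),np.cos(y),0]);ex=np.array([np.cos(y),np.sin(y),0])
            def L(pts,col):
                P=np.array([[(proj(cam,p)[1]-c+.5)*k,(proj(cam,p)[0]-r+.5)*k] for p in pts]).astype(int);cv2.polylines(q,[P],False,col,1)
            th=np.linspace(0,6.28,40)
            L([p0+[0,0,92]+e*21*np.cos(t)+np.array([0,0,23*np.sin(t)]) for t in th],(0,0,255))
            L([p0+ex*26+[0,0,32],p0+[0,0,69]],(255,0,0))
            L([p0+[26*np.cos(t),26*np.sin(t),32] for t in th],(0,160,0))
            L([p0+[7*np.cos(t),7*np.sin(t),153] for t in th],(0,255,255))
            cv2.putText(q,str(deg),(5,15),0,.5,(0,0,0));row.append(q)
        T.append(np.vstack(row))
    g=np.hstack(T);s=min(1,800/g.shape[1]);cv2.imwrite(fn,cv2.resize(g,None,fx=s,fy=s))
E
python3 - <<'E'
from fit import *
tiles((476,-64.5,0),(10,20,30),"pics/fit2.png")
k=np.array([503.3,-305.5]);t=np.array([455.2,-393.1])-k;print(np.hypot(*t),np.degrees(np.arctan2(t[1],t[0]))+180)
E
```

```text
Traceback (most recent call last):
  File "fit.py", line 17, in tiles
    L([p0+[7*np.cos(t),7*np.sin(t),153] for t in th],(0,255,255))
    ~^^^^^^^^^^^^^^^^^^^^^^^^^^^^^^^^^^^^^^^^^^^^^^^^^^^^^^^^^^^^
  File "fit.py", line 12, in L
    P=np.array([[(proj(cam,p)[1]-c+.5)*k,(proj(cam,p)[0]-r+.5)*k] for p in pts]).astype(int);cv2.polylines(q,[P],False,col,1)
                                          ~~~~^^^^^^^
  File "h.py", line 12, in proj
    m=camera_model(cam);K=np.array(m["K"]);T=np.array(m["world_to_cam"])
ValueError: time passes only in moves, steps and waits
```

```bash
sed -i 's/camera_model(cam)/CM(cam)/g' h.py; cat >> h.py <<'E'
_c={}
def CM(c):
    if c not in _c:_c[c]=camera_model(c)
    return _c[c]
E
python3 - <<'E'
from fit import *
tiles((476,-64.5,0),(10,20,30),"pics/fit2.png")
k=np.array([503.3,-305.5]);t=np.array([455.2,-393.1])-k;print(np.hypot(*t),np.degrees(np.arctan2(t[1],t[0]))+180)
E
```

```text
99.93683004778572 61.2293944259748
```

View pics/fit2.png

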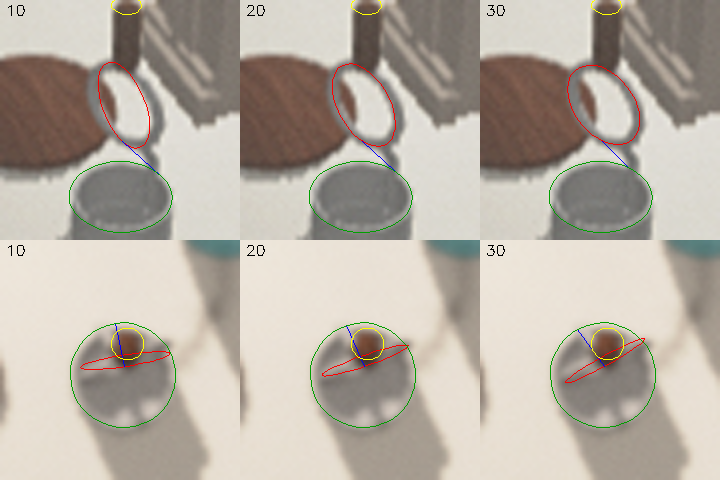

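```bash
cat > rack.py <<'E'
from h import *
def rack(ax,cases,fn,fs="pics/side0.png",ft="pics/top0.png",k=3,foot=12):
    b=cv2.imread(fs);a=cv2.imread(ft);T=[]
    for (x,y,deg) in cases:
        row=[];p0=np.array([x,y,0.])
        for im,cam in((b,"side"),(a,"top")):
            n=(125,125);pc=proj(cam,p0+[0,0,130]).astype(int);r,c=pc-62
            q=cv2.resize(im[r:r+125,c:c+125],None,fx=k,fy=k,interpolation=cv2.INTER_CUBIC)
            w=np.radians(deg);h=-np.array([np.cos(w),np.sin(w),0]);g=np.array([-h[1],h[0],0])
            def L(pts,col):
                P=np.array([[(proj(cam,p)[1]-c+.5)*k,(proj(cam,p)[0]-r+.5)*k] for p in pts]).astype(int);cv2.polylines(q,[P],False,col,1)
            th=np.linspace(0,6.29,40)
            L([p0+[58*np.cos(t),58*np.sin(t),foot] for t in th],(0,255,0))
            for z in (206,242): L([p0+[0,0,z]+12*(s*h+u*g) for s,u in((1,1),(1,-1),(-1,-1),(-1,1),(1,1))],(0,255,255))
            for v in (h,g,-h,-g): L([p0+v*15+[0,0,150],p0+v*84+[0,0,150],p0+v*96+[0,0,164]],(0,0,255) if v is h else (255,0,0))
            row.append(q)
        T.append(np.vstack(row))
    g=np.hstack(T);s=min(1,800/g.shape[1],600/g.shape[0]);cv2.imwrite(fn,cv2.resize(g,None,fx=s,fy=s,interpolation=cv2.INTER_AREA))
E
python3 - <<'E'
from rack import *
rack(0,((502,-307,61),(502,-307,56)),"pics/r1.png")
E
```

```text
(no output)
```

View pics/r1.png

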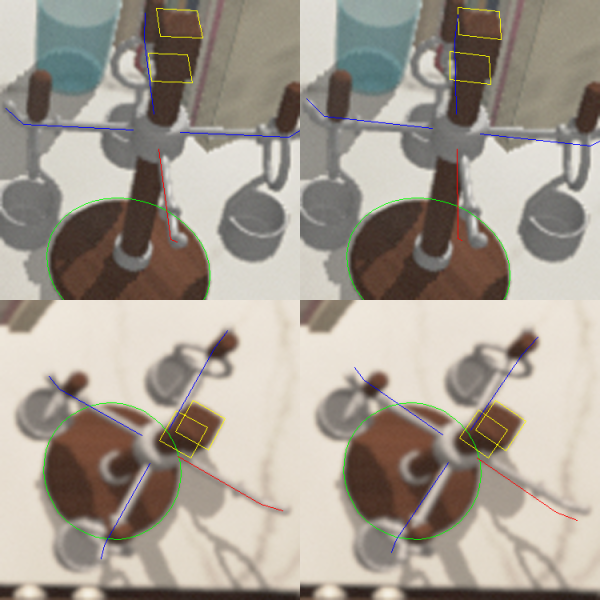

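```bash
python3 - <<'E'
from rack import *
rack(0,((500,-307,62.5),(502,-309,62.5)),"pics/r2.png")
E
```

```text
(no output)
```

View pics/r2.png

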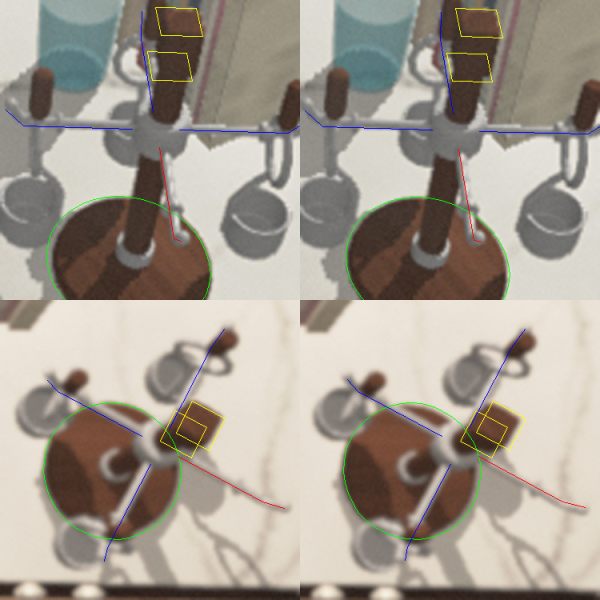

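```bash
cat > mv.py <<'E'
import sys
from h import *
# usage: mv.py x y z yawdeg : total shift/turn from the present pose to a tool-down target
o=get_obs();p=np.array(o["tool_pos"]);R=Ro.from_euler("xyz",o["tcp_rot"])
t=np.array([float(v) for v in sys.argv[1:4]]);Rt=Ro.from_euler("xyz",[180,0,float(sys.argv[4])],degrees=True)
d=R.inv().apply(t-p);w=np.degrees((R.inv()*Rt).as_rotvec())
n=int(np.ceil(max(np.linalg.norm(d)/40,np.linalg.norm(w)/7)));print("time",o["time"],"pos",np.round(p,1),"rpy",np.round(np.degrees(o["tcp_rot"]),1),"F",np.round(o["contact_force"],1),"grip",round(float(o["grip_width"]),1))
print("turn",np.round(w,1),"shift",np.round(d,1),"rows",n)
for i in range(1,min(n,5)+1): print(np.round(w*i/n,1),np.round(d*i/n,0))
E
python3 mv.py 300 360 300 130
```

```text
time 0.6 pos [119.6 511.2 226.7] rpy [180.    0.  166.8] F [ 0.  1. -0.] grip 92.0
turn [ 0.   0.  36.8] shift [-210.1 -106.1  -73.3] rows 7
[0.  0.  5.3] [-30. -15. -10.]
[ 0.   0.  10.5] [-60. -30. -21.]
[ 0.   0.  15.8] [-90. -45. -31.]
[ 0.  0. 21.] [-120.  -61.  -42.]
[ 0.   0.  26.3] [-150.  -76.  -52.]
```

{"api": "send_rows", "payload": {
  "targets": [
    [[0,0,5.3,-30,-15,-15,-1],[0,0,10.5,-60,-30,-30,-1],[0,0,15.8,-90,-45,-45,-1],[0,0,21,-120,-61,-60,-1],[0,0,26.3,-150,-76,-74,-1]]
  ]
}}

```text
time: 1.02
tool_pos: [249.1, 401.9, 301.7]
tcp_rot: [3.141, 0.0, 2.449]
contact_force: [0.2, 0.8, 0.4]
grip_width: 91.8
```

```bash
python3 mv.py 400 180 300 100
```

```text
time 1.0167 pos [249.1 401.9 301.7] rpy [180.    0.  140.3] F [0.2 0.8 0.4] grip 91.8
turn [ 0.  -0.  40.3] shift [-257.8  -74.4    1.7] rows 7
[ 0.  -0.   5.8] [-37. -11.   0.]
[ 0.  -0.  11.5] [-74. -21.   0.]
[ 0.  -0.  17.3] [-110.  -32.    1.]
[ 0. -0. 23.] [-147.  -43.    1.]
[ 0.  -0.  28.8] [-184.  -53.    1.]
```

{"api": "send_rows", "payload": {
  "targets": [
    [[0,0,5.8,-37,-11,0,-1],[0,0,11.5,-74,-21,0,-1],[0,0,17.3,-110,-32,0,-1],[0,0,23,-147,-43,0,-1],[0,0,28.8,-184,-53,0,-1]]
  ]
}}

```text
time: 1.43
tool_pos: [357.2, 243.5, 301.0]
tcp_rot: [3.141, -0.0, 1.945]
contact_force: [1.1, -0.9, -0.4]
grip_width: 91.7
```

```bash
python3 mv.py 440 0 300 80
```

```text
time 1.4333 pos [357.2 243.5 301. ] rpy [180.   -0.  111.5] F [ 1.1 -0.9 -0.4] grip 91.7
turn [ 0.  -0.  31.5] shift [-256.9  -12.1    0.9] rows 7
[ 0.  -0.   4.5] [-37.  -2.   0.]
[ 0. -0.  9.] [-73.  -3.   0.]
[ 0.  -0.  13.5] [-110.   -5.    0.]
[ 0. -0. 18.] [-147.   -7.    1.]
[ 0.  -0.  22.5] [-183.   -9.    1.]
```

{"api": "send_rows", "payload": {
  "targets": [
    [[0,0,4.5,-37,-2,0,-1],[0,0,9,-73,-3,0,-1],[0,0,13.5,-110,-5,0,-1],[0,0,18,-147,-7,0,-1],[0,0,22.5,-183,-9,0,-1]]
  ]
}}

```text
time: 1.85
tool_pos: [416.3, 70.0, 300.9]
tcp_rot: [3.141, -0.0, 1.553]
contact_force: [1.0, 0.5, -0.9]
grip_width: 91.8
```

```bash
python3 mv.py 440 -200 300 60
```

```text
time 1.85 pos [416.3  70.  300.9] rpy [180.  -0.  89.] F [ 1.   0.5 -0.9] grip 91.8
turn [ 0. -0. 29.] shift [-269.5   28.4    0.9] rows 7
[ 0.  -0.   4.1] [-39.   4.   0.]
[ 0.  -0.   8.3] [-77.   8.   0.]
[ 0.  -0.  12.4] [-116.   12.    0.]
[ 0.  -0.  16.6] [-154.   16.    1.]
[ 0.  -0.  20.7] [-193.   20.    1.]
```

{"api": "send_rows", "payload": {
  "targets": [
    [[0,0,4.1,-39,4,0,-1],[0,0,8.3,-77,8,0,-1],[0,0,12.4,-116,12,0,-1],[0,0,16.6,-154,16,0,-1],[0,0,20.7,-193,20,0,-1]]
  ]
}}

```text
time: 2.27
tool_pos: [433.2, -123.3, 301.0]
tcp_rot: [3.141, -0.0, 1.192]
contact_force: [1.6, 0.3, -0.3]
grip_width: 91.4
```

```bash
python3 mv.py 501.5 -307 285 45
```

```text
time 2.2667 pos [ 433.2 -123.3  301. ] rpy [180.   -0.   68.3] F [ 1.6  0.3 -0.3] grip 91.4
turn [ 0.  -0.  23.3] shift [-145.5  131.3   16. ] rows 5
[ 0.  -0.   4.7] [-29.  26.   3.]
[ 0.  -0.   9.3] [-58.  53.   6.]
[ 0. -0. 14.] [-87.  79.  10.]
[ 0.  -0.  18.7] [-116.  105.   13.]
[ 0.  -0.  23.3] [-146.  131.   16.]
```

{"api": "send_rows", "payload": {
  "targets": [
    [[0,0,4.7,-29,26,3,-0.3],[0,0,9.3,-58,53,6,-0.3],[0,0,14,-87,79,10,-0.3],[0,0,18.7,-116,105,13,-0.3],[0,0,23.3,-146,131,16,-0.3]]
  ]
}}

```text
time: 2.68
tool_pos: [502.3, -307.1, 284.4]
tcp_rot: [-3.142, -0.0, 0.785]
contact_force: [0.4, 0.6, 0.5]
grip_width: 63.2
```

```bash
python3 - <<'E'
from h import *
snap("side","s1.png");snap("top","t1.png")
a=cv2.imread("pics/top0.png")
x=cv2.imread("pics/s1.png")[180:420,340:560];y=cv2.imread("pics/t1.png")[160:300,380:540]
cv2.imwrite("pics/v1.png",np.hstack([cv2.resize(x,(400,436)),cv2.resize(y,(400,350)).copy() if 0 else cv2.copyMakeBorder(cv2.resize(y,(400,350)),0,86,0,0,0)]))
E
python3 mv.py 501.5 -307 210 45
```

```text
time 2.7833 pos [ 502.3 -310.1  281.9] rpy [-1.799e+02  1.000e-01  4.480e+01] F [-0.3 -0.2 -0.7] grip 60.2
turn [-0.1  0.1 -0.2] shift [ 1.8 -2.6 71.9] rows 2
[-0.1  0.  -0.1] [ 1. -1. 36.]
[-0.1  0.1 -0.2] [ 2. -3. 72.]
```

View pics/v1.png

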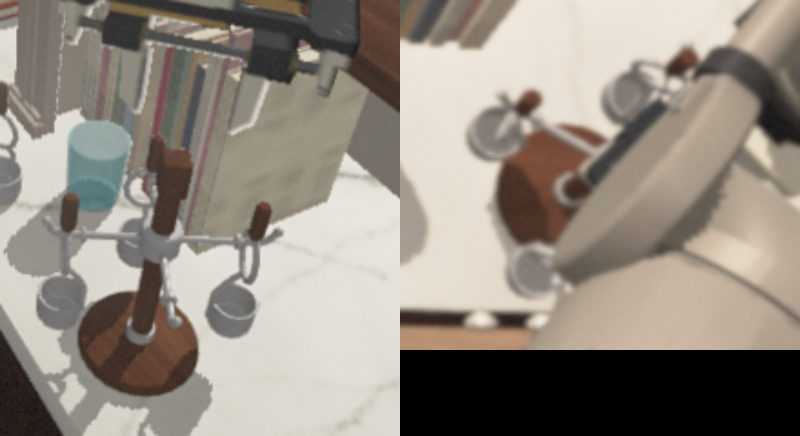

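{"api": "send_rows", "payload": {
  "targets": [
    [[0,0,0,2,-2,15,-0.3],[0,0,0,2,-2,30,-0.3],[0,0,0,2,-2,30,-0.3]]
  ]
}}

```text
time: 3.03
tool_pos: [500.8, -301.2, 251.8]
tcp_rot: [-3.136, 0.0, 0.79]
contact_force: [-0.1, 1.0, -0.6]
grip_width: 59.6
```

```bash
python3 mv.py 501.5 -307 210 45
```

```text
time 3.0333 pos [ 500.8 -301.2  251.8] rpy [-179.7    0.    45.3] F [-0.1  1.  -0.6] grip 59.6
turn [-0.3  0.   0.3] shift [-3.6  4.8 41.8] rows 2
[-0.2  0.   0.1] [-2.  2. 21.]
[-0.3  0.   0.3] [-4.  5. 42.]
```

{"api": "send_rows", "payload": {
  "targets": [
    [[0,0,0,0,0,0,-0.3],[0,0,0,0,0,0,-0.3],[0,0,0,0,0,0,-0.3],[0,0,0,0,0,0,-0.3]]
  ]
}}

```text
time: 3.37
tool_pos: [502.3, -302.4, 255.8]
tcp_rot: [3.14, -0.0, 0.79]
contact_force: [-0.2, 0.5, -0.8]
grip_width: 59.9
```

```bash
python3 mv.py 501.5 -307 210 45
```

```text
time 3.3667 pos [ 502.3 -302.4  255.8] rpy [179.9  -0.   45.3] F [-0.2  0.5 -0.8] grip 59.9
turn [ 0.1 -0.   0.3] shift [-3.8  2.6 45.8] rows 2
[ 0.1 -0.   0.1] [-2.  1. 23.]
[ 0.1 -0.   0.3] [-4.  3. 46.]
```

{"api": "send_rows", "payload": {
  "targets": [
    [[0,0,0,-2,1,15,-0.3],[0,0,0,-4,3,30,-0.3],[0,0,0,-4,3,45,-0.3],[0,0,0,-4,3,45,-0.3],[0,0,0,-4,3,45,-0.3]]
  ]
}}

```text
time: 3.78
tool_pos: [501.2, -307.2, 209.8]
tcp_rot: [-3.141, -0.0, 0.79]
contact_force: [0.3, -0.7, 0.6]
grip_width: 59.5
```

{"api": "send_rows", "payload": {
  "targets": [
    [[0,0,0,0,0,0,-0.3],[0,0,0,0,0,0,-0.3],[0,0,0,0,0,0,-0.3]]
  ]
}}

```text
time: 4.03
tool_pos: [501.7, -307.6, 210.8]
tcp_rot: [3.14, -0.0, 0.79]
contact_force: [-0.2, -0.7, -0.3]
grip_width: 59.9
```

```bash
python3 mv.py 501.5 -307 210 45; python3 - <<'E'
from h import *
snap("side","s2.png")
x=cv2.imread("pics/s2.png")[180:420,340:560]
cv2.imwrite("pics/v2.png",cv2.resize(x,None,fx=2.5,fy=2.5))
E
```

```text
time 4.0333 pos [ 501.7 -307.6  210.8] rpy [179.9  -0.   45.2] F [-0.2 -0.7 -0.3] grip 59.9
turn [ 0.1 -0.   0.2] shift [ 0.3 -0.5  0.8] rows 1
[ 0.1 -0.   0.2] [ 0. -1.  1.]
```

View pics/v2.png

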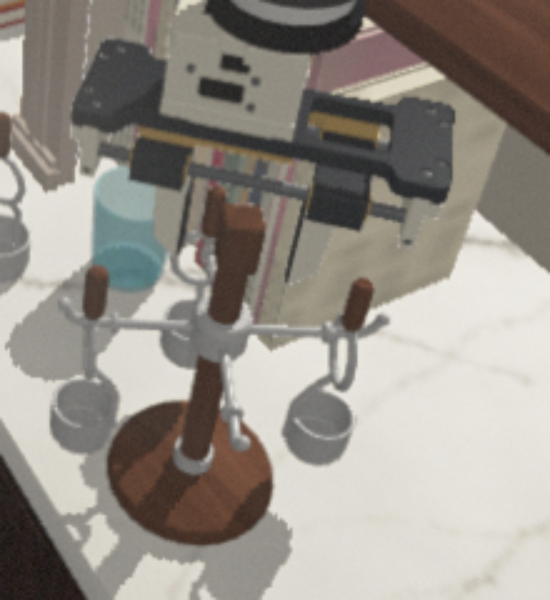

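{"api": "send_rows", "payload": {
  "targets": [
    [[0,0,0,0,0,0,0.2],[0,0,0,0,0,0,0.4],[0,0,0,0,0,0,0.6],[0,0,0,0,0,0,1],[0,0,0,0,0,0,1]]
  ]
}}

```text
time: 4.5
tool_pos: [501.4, -307.5, 209.7]
tcp_rot: [3.141, -0.0, 0.789]
contact_force: [7.2, -7.5, -1.6]
grip_width: 30.8
```

{"api": "send_rows", "payload": {
  "targets": [
    [[0,0,0,0,0,0,1],[0,0,0,0,0,0,1],[0,0,0,0,0,0,1]]
  ]
}}

```text
time: 4.75
tool_pos: [501.7, -309.2, 209.6]
tcp_rot: [3.138, 0.001, 0.789]
contact_force: [1.3, -7.2, -2.9]
grip_width: 25.7
```

```bash
python3 mv.py 501.5 -307 210 0
```

```text
time 4.75 pos [ 501.7 -309.2  209.6] rpy [1.798e+02 1.000e-01 4.520e+01] F [ 1.3 -7.2 -2.9] grip 25.7
turn [ 0.2  0.  45.2] shift [ 1.4 -1.7 -0.4] rows 7
[0.  0.  6.5] [ 0. -0. -0.]
[ 0.1  0.  12.9] [ 0. -0. -0.]
[ 0.1  0.  19.4] [ 1. -1. -0.]
[ 0.1  0.  25.8] [ 1. -1. -0.]
[ 0.2  0.  32.3] [ 1. -1. -0.]
```

{"api": "send_rows", "payload": {
  "targets": [
    [[0,0,0,0,0,0,1],[0,0,0,0,0,0,1],[0,0,0,0,0,0,1]]
  ]
}}

```text
time: 5.0
tool_pos: [501.7, -309.2, 209.6]
tcp_rot: [3.138, 0.001, 0.789]
contact_force: [2.1, -5.9, -2.9]
grip_width: 26.4
```

```bash
python3 mv.py 501.5 -307 210 0
```

```text
time 5.0 pos [ 501.7 -309.2  209.6] rpy [1.798e+02 1.000e-01 4.520e+01] F [ 2.1 -5.9 -2.9] grip 26.4
turn [ 0.2  0.  45.2] shift [ 1.4 -1.7 -0.4] rows 7
[0.  0.  6.5] [ 0. -0. -0.]
[ 0.1  0.  12.9] [ 0. -0. -0.]
[ 0.1  0.  19.4] [ 1. -1. -0.]
[ 0.1  0.  25.8] [ 1. -1. -0.]
[ 0.1  0.  32.3] [ 1. -1. -0.]
```

{"api": "send_rows", "payload": {
  "targets": [
    [[0,0,5,-1,1,0,1],[0,0,10,-1,1,0,1],[0,0,15,-1,1,0,1],[0,0,20,-1,1,0,1],[0,0,25,-1,1,0,1]]
  ]
}}

```text
time: 5.42
tool_pos: [500.9, -308.2, 209.6]
tcp_rot: [-3.14, 0.001, 0.349]
contact_force: [-1.6, 2.7, 0.6]
grip_width: 26.3
```

{"api": "send_rows", "payload": {
  "targets": [
    [[0,0,5,0,0,0,1],[0,0,10,0,0,0,1],[0,0,15,0,0,0,1],[0,0,20,0,0,0,1],[0,0,20,0,0,0,1]]
  ]
}}

```text
time: 5.83
tool_pos: [500.6, -307.2, 209.6]
tcp_rot: [-3.139, 0.002, 0.0]
contact_force: [-1.8, 5.6, 3.2]
grip_width: 26.3
```

```bash
python3 - <<'E'
from h import *
snap("side","s3.png")
x=cv2.imread("pics/s3.png")[180:420,340:560]
cv2.imwrite("pics/v3.png",cv2.resize(x,None,fx=2.5,fy=2.5))
E
python3 mv.py 501.5 -309 210 0
```

```text
time 5.8833 pos [ 500.6 -307.2  209.6] rpy [-1.798e+02  1.000e-01  2.000e-01] F [-2.9  5.2  2.4] grip 26.4
turn [-0.2  0.1  0.2] shift [ 0.9  1.8 -0.4] rows 1
[-0.2  0.1  0.2] [ 1.  2. -0.]
```

View pics/v3.png

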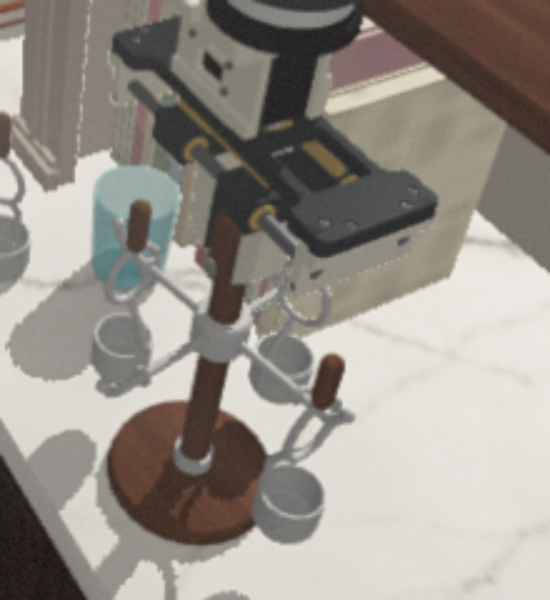

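```bash
python3 - <<'E'
from rack import *
rack(0,((501.5,-308,0),(501.5,-308,-6),(501.5,-308,6)),"pics/r3.png",fs="pics/s3.png",ft="pics/top0.png")
im=cv2.imread("pics/r3.png");print(im.shape);cv2.imwrite("pics/r3.png",cv2.resize(im[:im.shape[0]//2],None,fx=1.0,fy=1.0))
E
```

```text
(533, 800, 3)
```

View pics/r3.png

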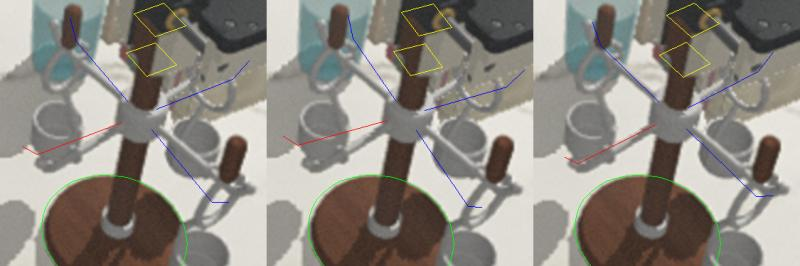

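```bash
python3 - <<'E'
from rack import *
rack(0,((501.5,-308,8),(501.5,-308,12)),"pics/r3.png",fs="pics/s3.png",ft="pics/top0.png",k=4)
im=cv2.imread("pics/r3.png");cv2.imwrite("pics/r3.png",cv2.resize(im[:im.shape[0]//2],None,fx=1.3,fy=1.3))
E
```

```text
(no output)
```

View pics/r3.png

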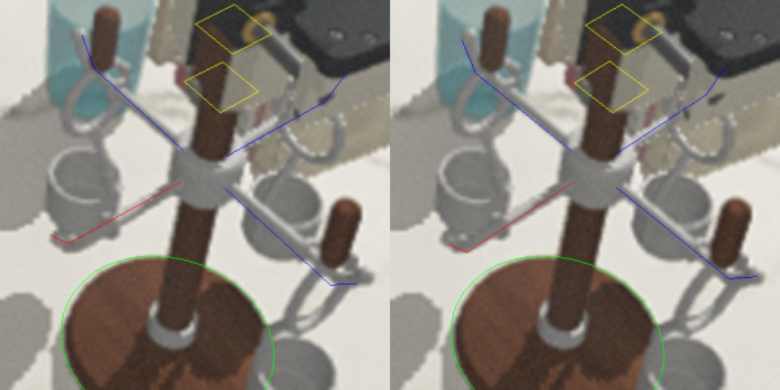

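{"api": "send_rows", "payload": {
  "targets": [
    [[0,0,3,0,0,0,1],[0,0,6,0,0,0,1],[0,0,9,0,0,0,1],[0,0,9,0,0,0,1]]
  ]
}}

```text
time: 6.22
tool_pos: [500.6, -306.7, 209.6]
tcp_rot: [-3.138, 0.003, -0.155]
contact_force: [-2.1, 7.4, 2.7]
grip_width: 26.3
```

```bash
python3 - <<'E'
from rack import *
snap("side","s4.png")
rack(0,((501.5,-308,-3),(501.5,-308,0),(501.5,-308,4)),"pics/r4.png",fs="pics/s4.png",ft="pics/top0.png",k=4)
im=cv2.imread("pics/r4.png");cv2.imwrite("pics/r4.png",im[:im.shape[0]//2])
st()
E
```

```text
time 6.267
tool_pos [ 500.577 -306.706  209.558]
tcp_rot [-3.138e+00  3.000e-03 -1.530e-01]
contact_force [-2.233  7.653  3.67 ]
grip_width 25.892
```

View pics/r4.png

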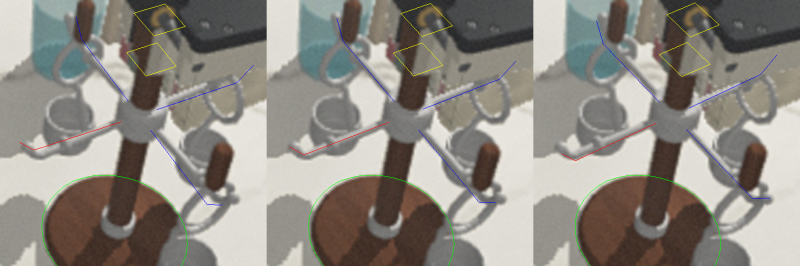

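{"api": "send_rows", "payload": {
  "targets": [
    [[0,0,0,0,0,0,0.3],[0,0,0,0,0,0,0],[0,0,0,0,0,0,-0.3],[0,0,0,0,0,0,-0.3],[0,0,0,0,0,0,-0.3]]
  ]
}}

```text
time: 6.68
tool_pos: [501.3, -309.0, 209.7]
tcp_rot: [3.141, -0.0, -0.153]
contact_force: [-0.8, -0.7, 1.6]
grip_width: 54.2
```

{"api": "send_rows", "payload": {
  "targets": [
    [[0,0,0,0,0,-15,-0.3],[0,0,0,0,0,-35,-0.3],[0,0,0,0,0,-60,-0.3],[0,0,0,0,0,-85,-0.3],[0,0,0,0,0,-90,-0.3]]
  ]
}}

```text
time: 7.1
tool_pos: [502.4, -309.8, 304.3]
tcp_rot: [3.138, -0.006, -0.153]
contact_force: [0.4, -0.5, 0.6]
grip_width: 59.5
```

```bash
python3 mv.py 430 -150 295 20
```

```text
time 7.1 pos [ 502.4 -309.8  304.3] rpy [179.8  -0.4  -8.8] F [ 0.4 -0.5  0.6] grip 59.5
turn [  0.3  -0.3 -28.8] shift [ -96.  -146.9    8.1] rows 5
[ 0.1 -0.1 -5.8] [-19. -29.   2.]
[  0.1  -0.1 -11.5] [-38. -59.   3.]
[  0.2  -0.2 -17.3] [-58. -88.   5.]
[  0.2  -0.2 -23. ] [ -77. -118.    6.]
[  0.3  -0.3 -28.8] [ -96. -147.    8.]
```

{"api": "send_rows", "payload": {
  "targets": [
    [[0,0,-5.8,-19,-29,2,-0.3],[0,0,-11.5,-38,-59,3,-0.3],[0,0,-17.3,-58,-88,5,-0.3],[0,0,-23,-77,-118,6,-0.3],[0,0,-28.8,-96,-147,8,-0.3]]
  ]
}}

```text
time: 7.52
tool_pos: [427.7, -147.4, 291.0]
tcp_rot: [-3.141, 0.0, 0.354]
contact_force: [-0.0, -0.0, -0.2]
grip_width: 59.6
```

```bash
python3 - <<'E'
from rack import *
from fit import tiles
snap("side","s5.png");snap("top","t5.png")
rack(0,((501.5,-308,0),(501.5,-308,4)),"pics/r5.png",fs="pics/s5.png",ft="pics/t5.png",k=3)
tiles((477,-65,0),(15,20,25),"pics/fit5.png",fs="pics/s5.png",ft="pics/t5.png")
E
python3 mv.py 477 -65 240 20
```

```text
time 7.6167 pos [ 426.6 -145.1  291.4] rpy [-179.9    0.    20.4] F [-0.3  0.2  0.6] grip 59.7
turn [-0.1  0.   0.4] shift [ 75.1 -57.4  51.5] rows 3
[-0.   0.   0.1] [ 25. -19.  17.]
[-0.1  0.   0.2] [ 50. -38.  34.]
[-0.1  0.   0.4] [ 75. -57.  51.]
```

View pics/r5.png

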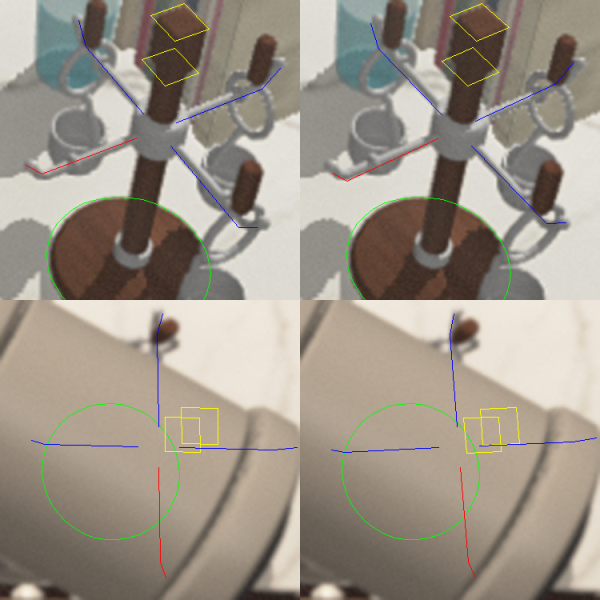

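View pics/fit5.png

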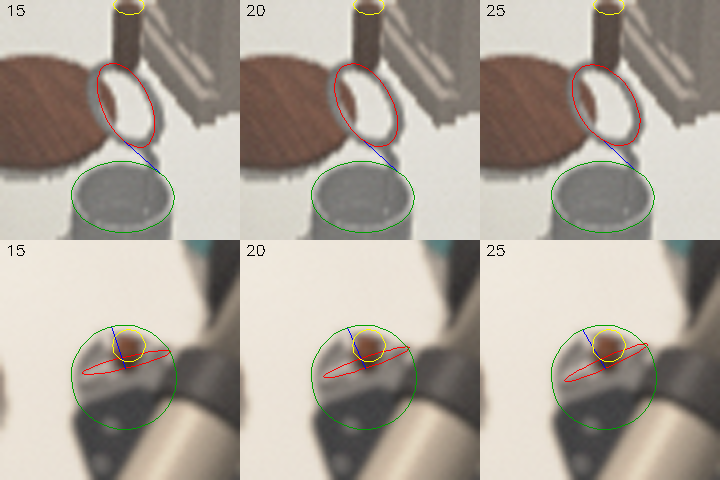

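{"api": "send_rows", "payload": {
  "targets": [
    [[0,0,0,25,-19,17,-0.3],[0,0,0.2,50,-38,34,-0.3],[0,0,0.4,75,-57,51,-0.3],[0,0,0.4,75,-57,51,-0.3],[0,0,0.4,75,-57,51,-0.3]]
  ]
}}

```text
time: 8.03
tool_pos: [479.9, -68.8, 239.2]
tcp_rot: [-3.14, 0.002, 0.344]
contact_force: [-0.8, -0.5, 0.3]
grip_width: 59.8
```

{"api": "send_rows", "payload": {
  "targets": [
    [[0,0,0,0,0,0,-0.3],[0,0,0,0,0,0,-0.3],[0,0,0,0,0,0,-0.3],[0,0,0,0,0,0,-0.3]]
  ]
}}

```text
time: 8.37
tool_pos: [479.7, -70.5, 241.3]
tcp_rot: [3.141, -0.001, 0.341]
contact_force: [-1.5, -0.4, 0.2]
grip_width: 59.9
```

```bash
python3 mv.py 477 -65 122 20
```

```text
time 8.3667 pos [479.7 -70.5 241.3] rpy [ 1.80e+02 -1.00e-01  1.95e+01] F [-1.5 -0.4  0.2] grip 59.9
turn [ 0.  -0.1 -0.5] shift [ -0.9  -6.2 119.2] rows 3
[ 0.  -0.  -0.2] [-0. -2. 40.]
[ 0.  -0.  -0.3] [-1. -4. 79.]
[ 0.  -0.1 -0.5] [ -1.  -6. 119.]
```

Correct laterally first while going down slowly to above the grip.

{"api": "send_rows", "payload": {
  "targets": [
    [[0,0,0,-1,-3,15,-0.3],[0,0,-0.5,-1,-6,35,-0.3],[0,0,-0.5,-1,-6,55,-0.3],[0,0,-0.5,-1,-6,65,-0.3],[0,0,-0.5,-1,-6,65,-0.3]]
  ]
}}

```text
time: 8.78
tool_pos: [475.4, -64.4, 173.9]
tcp_rot: [-3.139, 0.003, 0.35]
contact_force: [-0.1, -0.6, 0.2]
grip_width: 59.7
```

{"api": "send_rows", "payload": {
  "targets": [
    [[0,0,0,0,0,0,-0.3],[0,0,0,0,0,0,-0.3],[0,0,0,0,0,0,-0.3],[0,0,0,0,0,0,-0.3]]
  ]
}}

```text
time: 9.12
tool_pos: [477.3, -64.5, 176.6]
tcp_rot: [3.141, -0.002, 0.351]
contact_force: [-1.0, 1.1, 0.2]
grip_width: 59.8
```

```bash
python3 mv.py 477 -65 122 20;python3 - <<'E'
from h import *
snap("side","s6.png")
x=cv2.imread("pics/s6.png")[180:320,260:420]
cv2.imwrite("pics/v6.png",cv2.resize(x,None,fx=4,fy=4))
E
```

```text
time 9.1167 pos [477.3 -64.5 176.6] rpy [ 1.799e+02 -1.000e-01  2.010e+01] F [-1.   1.1  0.2] grip 59.8
turn [ 0.1 -0.1  0.1] shift [-0.5  0.3 54.6] rows 2
[ 0.  -0.   0.1] [-0.  0. 27.]
[ 0.1 -0.1  0.1] [-1.  0. 55.]
```

View pics/v6.png

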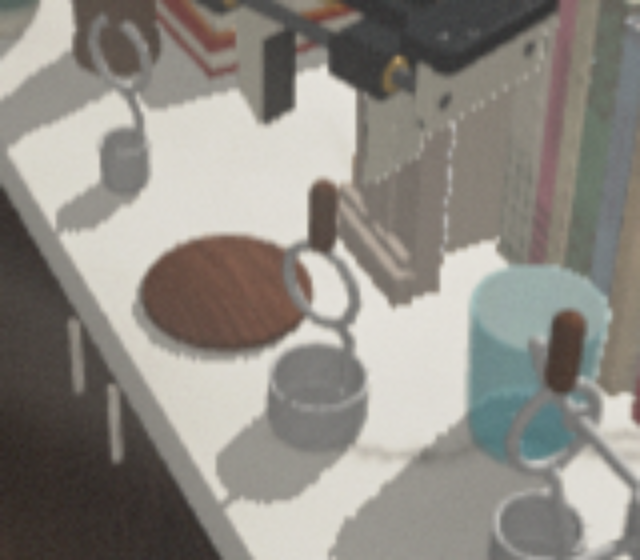

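{"api": "send_rows", "payload": {
  "targets": [
    [[0,0,0,-0.5,0,12,-0.3],[0,0,0,-0.5,0,26,-0.3],[0,0,0,-0.5,0,40,-0.3],[0,0,0,-0.5,0,50,-0.3],[0,0,0,-0.5,0,54,-0.3]]
  ]
}}

```text
time: 9.58
tool_pos: [475.7, -64.2, 120.7]
tcp_rot: [-3.14, 0.001, 0.351]
contact_force: [0.3, 0.5, 0.1]
grip_width: 59.6
```

{"api": "send_rows", "payload": {
  "targets": [
    [[0,0,0,0,0,0,-0.3],[0,0,0,0,0,0,-0.3],[0,0,0,0,0,0,0],[0,0,0,0,0,0,0.3],[0,0,0,0,0,0,0.5]]
  ]
}}

```text
time: 10.0
tool_pos: [476.7, -64.5, 122.3]
tcp_rot: [3.141, -0.001, 0.351]
contact_force: [0.4, 0.7, -0.5]
grip_width: 44.3
```

{"api": "send_rows", "payload": {
  "targets": [
    [[0,0,0,0,0,0,1],[0,0,0,0,0,0,1],[0,0,0,0,0,0,1],[0,0,0,0,0,0,1]]
  ]
}}

```text
time: 10.33
tool_pos: [476.3, -64.4, 121.7]
tcp_rot: [-3.142, -0.0, 0.351]
contact_force: [-0.6, 0.1, -0.2]
grip_width: 17.8
```

```bash
python3 mv.py 477 -65 122 20;python3 - <<'E'
from h import *
snap("side","s7.png")
x=cv2.imread("pics/s7.png")[180:320,260:420]
cv2.imwrite("pics/v7.png",cv2.resize(x,None,fx=4,fy=4))
E
```

```text
time 10.3333 pos [476.3 -64.4 121.7] rpy [-180.    -0.    20.1] F [-0.6  0.1 -0.2] grip 17.8
turn [-0.  -0.   0.1] shift [ 0.4  0.8 -0.3] rows 1
[-0.  -0.   0.1] [ 0.  1. -0.]
```

View pics/v7.png

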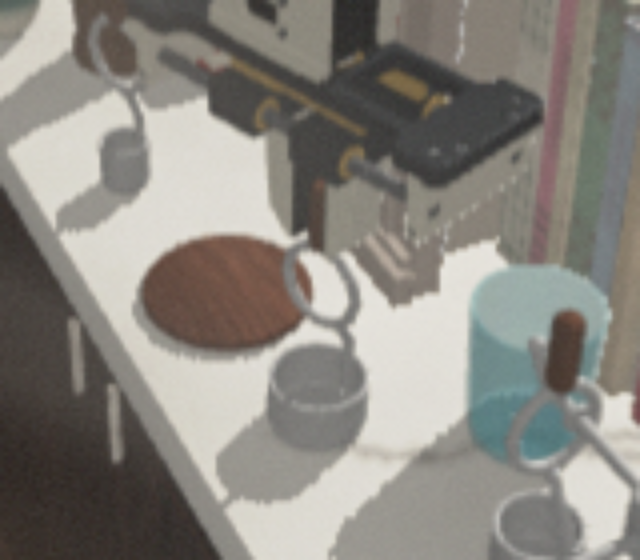

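{"api": "send_rows", "payload": {
  "targets": [
    [[0,0,0,0,0,0,1],[0,0,0,0,0,0,1],[0,0,0,0,0,0,1],[0,0,0,0,0,0,1]]
  ]
}}

```text
time: 10.72
tool_pos: [476.3, -64.4, 121.7]
tcp_rot: [-3.141, -0.0, 0.351]
contact_force: [-0.5, -0.3, 0.8]
grip_width: 13.3
```

{"api": "send_rows", "payload": {
  "targets": [
    [[0,0,0,0,0,-10,1],[0,0,0,0,0,-25,1],[0,0,0,0,0,-45,1],[0,0,0,0,0,-65,1],[0,0,0,0,0,-85,1]]
  ]
}}

```text
time: 11.13
tool_pos: [476.0, -64.4, 207.3]
tcp_rot: [-3.141, 0.001, 0.351]
contact_force: [0.5, 0.2, -1.4]
grip_width: 13.3
```

```bash
python3 mv.py 375 -190 280 0
```

```text
time 11.1333 pos [476.  -64.4 207.3] rpy [-180.     0.    20.1] F [ 0.5  0.2 -1.4] grip 13.3
turn [-0.   0.  20.1] shift [-138.1   83.1  -72.7] rows 5
[-0.  0.  4.] [-28.  17. -15.]
[-0.   0.   8.1] [-55.  33. -29.]
[-0.   0.  12.1] [-83.  50. -44.]
[-0.   0.  16.1] [-110.   66.  -58.]
[-0.   0.  20.1] [-138.   83.  -73.]
```

{"api": "send_rows", "payload": {
  "targets": [
    [[0,0,4,-28,17,-15,1],[0,0,8.1,-55,33,-29,1],[0,0,12.1,-83,50,-44,1],[0,0,16.1,-110,66,-58,1],[0,0,20.1,-138,83,-73,1]]
  ]
}}

```text
time: 11.55
tool_pos: [374.0, -190.5, 280.1]
tcp_rot: [-3.141, 0.0, -0.002]
contact_force: [0.3, 0.2, -1.2]
grip_width: 12.9
```

```bash
python3 mv.py 361 -308 260 0
```

```text
time 11.55 pos [ 374.  -190.5  280.1] rpy [-1.8e+02  0.0e+00 -1.0e-01] F [ 0.3  0.2 -1.2] grip 12.9
turn [-0.   0.  -0.1] shift [-12.8 117.6  20.1] rows 3
[-0.  0. -0.] [-4. 39.  7.]
[-0.   0.  -0.1] [-9. 78. 13.]
[-0.   0.  -0.1] [-13. 118.  20.]
```

{"api": "send_rows", "payload": {
  "targets": [
    [[0,0,0,-4,30,5,1],[0,0,0,-9,62,10,1],[0,0,0,-13,92,15,1],[0,0,0,-13,112,20,1],[0,0,0,-13,118,20,1]]
  ]
}}

```text
time: 11.97
tool_pos: [361.4, -310.4, 258.3]
tcp_rot: [-3.141, 0.002, -0.002]
contact_force: [0.5, -0.0, -1.2]
grip_width: 13.1
```

{"api": "send_rows", "payload": {
  "targets": [
    [[0,0,0,0,0,0,1],[0,0,0,0,0,0,1],[0,0,0,0,0,0,1],[0,0,0,0,0,0,1],[0,0,0,0,0,0,1]]
  ]
}}

```text
time: 12.38
tool_pos: [362.7, -307.0, 260.1]
tcp_rot: [3.141, -0.0, 0.002]
contact_force: [0.7, -0.3, -1.7]
grip_width: 13.1
```

```bash
python3 mv.py 361 -308 187 0; python3 - <<'E'
from h import *
snap("side","s8.png");snap("top","t8.png")
x=cv2.imread("pics/s8.png")[200:420,280:520];y=cv2.imread("pics/t8.png")[160:320,380:560]
y=cv2.resize(y,(400,356));x=cv2.resize(x,(400,367))
cv2.imwrite("pics/v8.png",np.hstack([x[:356],y]))
E
```

```text
time 12.3833 pos [ 362.7 -307.   260.1] rpy [ 1.8e+02 -0.0e+00  1.0e-01] F [ 0.7 -0.3 -1.7] grip 13.1
turn [ 0.  -0.   0.1] shift [-1.7  1.  73.1] rows 2
[ 0.  -0.   0.1] [-1.  1. 37.]
[ 0.  -0.   0.1] [-2.  1. 73.]
```

View pics/v8.png

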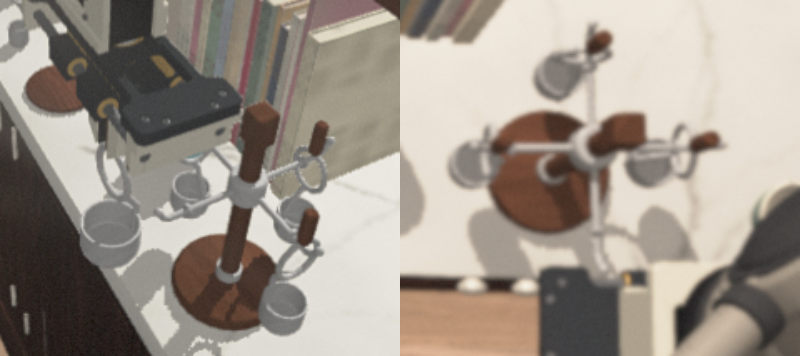

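```bash
python3 - <<'E'
from rack import *
from fit import tiles
rack(0,((501.5,-308,0),(501.5,-308,3)),"pics/r8.png",fs="pics/s8.png",ft="pics/t8.png",k=3)
tiles((362,-307,138),(-4,0,4),"pics/fit8.png",fs="pics/s8.png",ft="pics/t8.png")
E
```

```text
(no output)
```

View pics/r8.png

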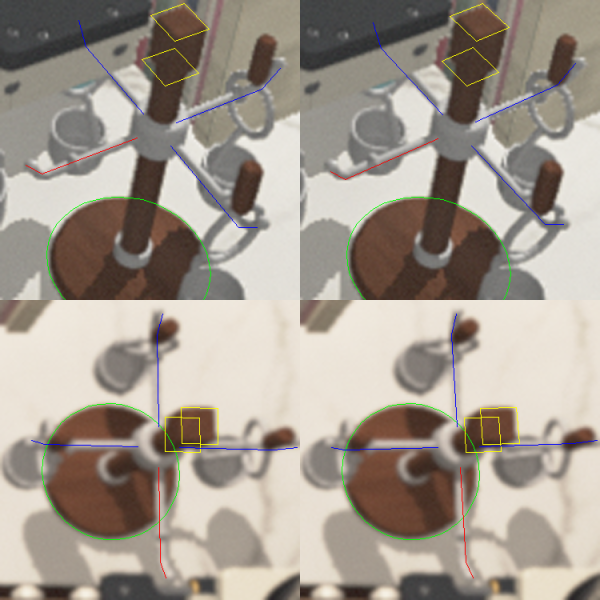

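View pics/fit8.png

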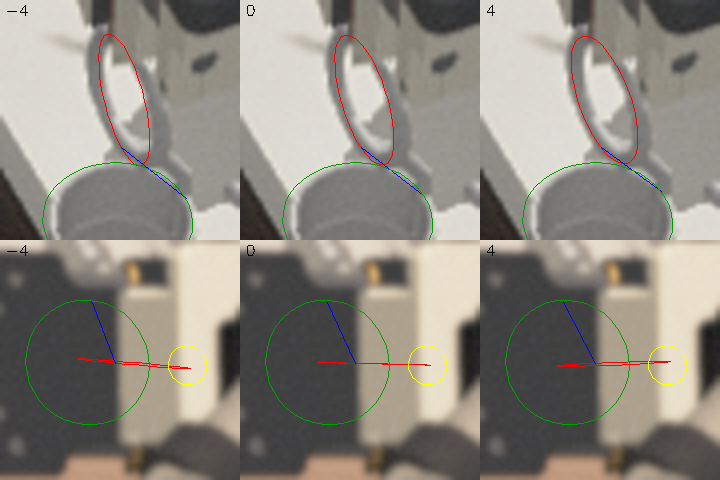

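{"api": "send_rows", "payload": {
  "targets": [
    [[0,0,0,-1,2,12,1],[0,0,0,-2,4,30,1],[0,0,0,-2,4,50,1],[0,0,0,-2,4,66,1],[0,0,0,-2,4,73,1]]
  ]
}}

```text
time: 12.9
tool_pos: [359.7, -310.8, 184.8]
tcp_rot: [-3.139, 0.002, 0.001]
contact_force: [-0.6, -0.3, -1.1]
grip_width: 13.1
```

{"api": "send_rows", "payload": {
  "targets": [
    [[0,0,0,0,0,0,1],[0,0,0,0,0,0,1],[0,0,0,0,0,0,1],[0,0,0,0,0,0,1]]
  ]
}}

```text
time: 13.23
tool_pos: [360.9, -312.3, 187.8]
tcp_rot: [3.14, -0.001, 0.001]
contact_force: [0.4, -0.2, -1.7]
grip_width: 13.3
```

```bash
python3 mv.py 424 -311 187 0; python3 - <<'E'
from h import *
snap("side","s9.png");print([(d["location"],d["conf"]) for d in place_of("wide_eye","side")],proj("side",(361,-311,157)),[(d["location"],d["conf"]) for d in place_of("free_hook","side")],proj("side",(423.5,-311,150)))
x=cv2.imread("pics/s9.png")[220:400,300:500]
cv2.imwrite("pics/v9.png",cv2.resize(x,None,fx=3.5,fy=3.3))
E
```

```text
time 13.2333 pos [ 360.9 -312.3  187.8] rpy [ 1.799e+02 -1.000e-01  0.000e+00] F [ 0.4 -0.2 -1.7] grip 13.3
turn [ 0.1 -0.1  0. ] shift [63.1 -1.3  0.8] rows 2
[ 0. -0.  0.] [32. -1.  0.]
[ 0.1 -0.1  0. ] [63. -1.  1.]
[([341.9, 344.8], 0.91)] [341.69813759 345.29480005] [] [330.19483613 383.50850497]
```

View pics/v9.png

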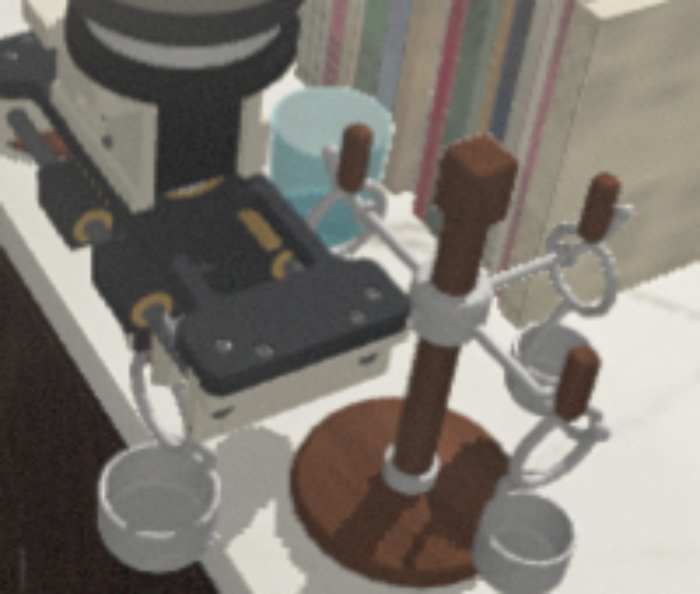

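{"api": "send_rows", "payload": {
  "targets": [
    [[0,0,0,8,0,0,1],[0,0,0,16,-1,0,1],[0,0,0,24,-1,0,1],[0,0,0,32,-1,0,1],[0,0,0,38,-1,0,1]]
  ]
}}

```text
time: 13.8
tool_pos: [399.7, -310.8, 186.6]
tcp_rot: [3.142, -0.0, 0.001]
contact_force: [-0.6, -0.2, -1.0]
grip_width: 13.3
```

{"api": "send_rows", "payload": {
  "targets": [
    [[0,0,0,7,0,0,1],[0,0,0,14,0,0,1],[0,0,0,20,0,0,1],[0,0,0,24,0,0,1],[0,0,0,24,0,0,1]]
  ]
}}

```text
time: 14.22
tool_pos: [423.2, -310.8, 186.6]
tcp_rot: [-3.142, -0.0, 0.001]
contact_force: [-0.0, 0.2, -1.2]
grip_width: 13.2
```

```bash
python3 mv.py 423.5 -311 187 0; python3 - <<'E'
from h import *
snap("side","s10.png");print([(d["location"],d["conf"]) for d in place_of("wide_eye","side")],proj("side",(423.5,-311,157)))
x=cv2.imread("pics/s10.png")[220:400,300:500]
cv2.imwrite("pics/v10.png",cv2.resize(x,None,fx=3.5,fy=3.3))
E
```

```text
time 14.2167 pos [ 423.2 -310.8  186.6] rpy [-1.8e+02 -0.0e+00  1.0e-01] F [-0.   0.2 -1.2] grip 13.2
turn [-0.  -0.   0.1] shift [ 0.3  0.2 -0.4] rows 1
[-0.  -0.   0.1] [ 0.  0. -0.]
[([325.3, 385.0], 0.95)] [327.03254932 383.92495965]
```

View pics/v10.png

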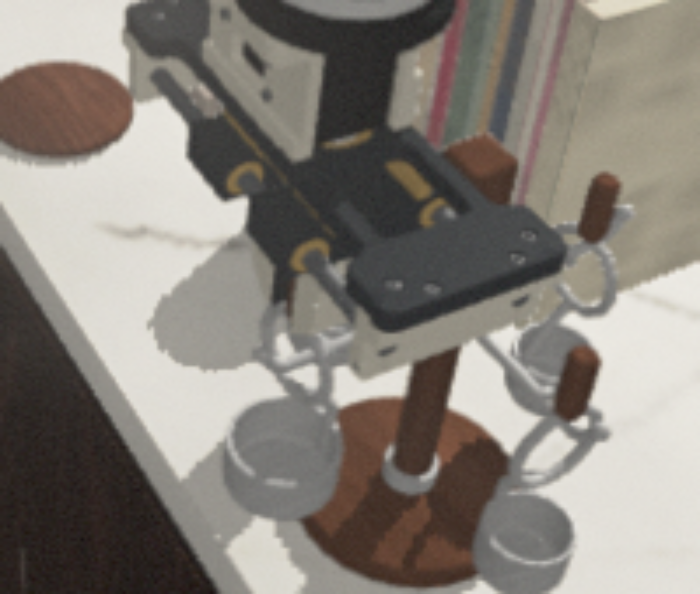

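{"api": "send_rows", "payload": {
  "targets": [
    [[0,0,0,0,0,6,1],[0,0,0,0,0,12,1],[0,0,0,0,0,18,1],[0,0,0,0,0,22,1],[0,0,0,0,0,22,1]]
  ]
}}

```text
time: 14.73
tool_pos: [421.9, -310.5, 163.6]
tcp_rot: [-3.14, 0.001, 0.0]
contact_force: [-0.1, -0.0, -1.9]
grip_width: 12.7
```

{"api": "send_rows", "payload": {
  "targets": [
    [[0,0,0,0,0,1,1],[0,0,0,0,0,2,1],[0,0,0,0,0,2,1],[0,0,0,0,0,2,1]]
  ]
}}

```text
time: 15.07
tool_pos: [422.4, -310.9, 163.1]
tcp_rot: [3.141, -0.0, 0.001]
contact_force: [-1.3, 0.8, 1.4]
grip_width: 12.9
```

```bash
python3 mv.py 423.5 -311 163 0; python3 - <<'E'
from h import *
snap("side","s11.png");print([(d["location"],d["conf"]) for d in place_of("wide_eye","side")],proj("side",(423.5,-311,133)))
E
```

```text
time 15.0667 pos [ 422.4 -310.9  163.1] rpy [180.  -0.   0.] F [-1.3  0.8  1.4] grip 12.9
turn [ 0. -0.  0.] shift [1.1 0.1 0.1] rows 1
[ 0. -0.  0.] [1. 0. 0.]
[([335.2, 382.2], 0.57)] [337.69816726 382.51816255]
```

{"api": "send_rows", "payload": {
  "targets": [
    [[0,0,0,0,0,0.5,0.7],[0,0,0,0,0,0.5,0.5],[0,0,0,0,0,0.5,0.2],[0,0,0,0,0,0.5,-0.1],[0,0,0,0,0,0.5,-0.3]]
  ]
}}

```text
time: 15.58
tool_pos: [422.4, -310.8, 162.0]
tcp_rot: [-3.141, 0.0, 0.001]
contact_force: [-0.1, 0.0, -0.3]
grip_width: 35.9
```

{"api": "send_rows", "payload": {
  "targets": [
    [[0,0,0,0,0,0,-0.3],[0,0,0,0,0,0,-0.3],[0,0,0,0,0,0,-0.3],[0,0,0,0,0,0,-0.3]]
  ]
}}

```text
time: 15.92
tool_pos: [422.4, -310.8, 162.1]
tcp_rot: [-3.141, 0.0, 0.001]
contact_force: [0.2, -0.1, 0.1]
grip_width: 58.7
```

```bash
python3 mv.py 423.5 -311 163 0; python3 - <<'E'
from h import *
snap("side","s12.png");print([(d["location"],d["conf"]) for d in place_of("wide_eye","side")],proj("side",(423.5,-311,133)))
x=cv2.imread("pics/s12.png")[220:400,300:500]
cv2.imwrite("pics/v12.png",cv2.resize(x,None,fx=3.5,fy=3.3))
E
```

```text
time 15.9167 pos [ 422.4 -310.8  162.1] rpy [-180.    0.    0.] F [ 0.2 -0.1  0.1] grip 58.7
turn [-0.  0.  0.] shift [ 1.1  0.2 -0.9] rows 1
[-0.  0.  0.] [ 1.  0. -1.]
[([336.0, 382.2], 0.86)] [337.69816726 382.51816255]
```

View pics/v12.png

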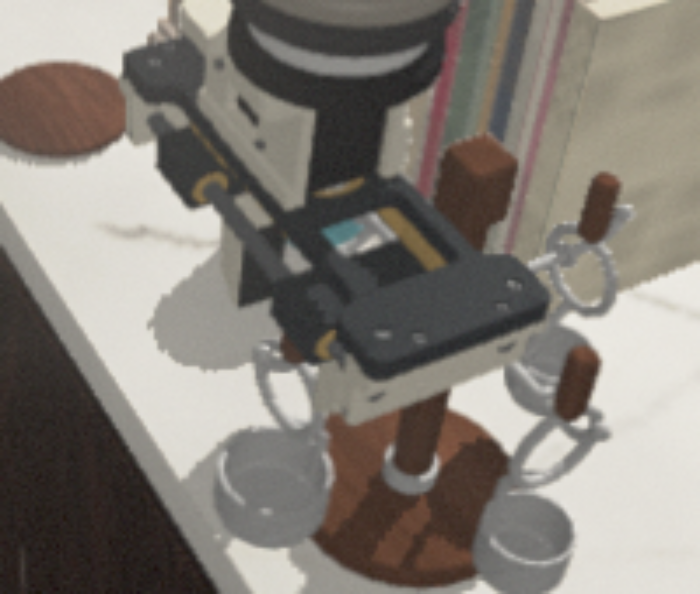

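Hanging. Lift straight up, then away to the front.

{"api": "send_rows", "payload": {
  "targets": [
    [[0,0,0,0,0,-10,-0.3],[0,0,0,0,0,-25,-0.3],[0,0,0,0,0,-45,-0.3],[0,0,0,0,0,-70,-0.3],[0,0,0,0,0,-95,-0.3]]
  ]
}}

```text
time: 16.43
tool_pos: [422.2, -310.6, 258.8]
tcp_rot: [-3.141, 0.0, 0.001]
contact_force: [-0.0, -0.3, 0.0]
grip_width: 59.5
```

{"api": "send_rows", "payload": {
  "targets": [
    [[0,0,0,-5,-30,-20,-0.3],[0,0,0,-10,-60,-30,-0.3],[0,0,0,-15,-95,-30,-0.3],[0,0,0,-20,-130,-30,-0.3],[0,0,0,-20,-150,-30,-0.3]]
  ]
}}

```text
time: 16.85
tool_pos: [401.2, -158.0, 288.4]
tcp_rot: [-3.141, -0.001, 0.001]
contact_force: [0.6, -1.3, 0.4]
grip_width: 59.5
```

{"api": "send_rows", "payload": {
  "targets": [
    [[0,0,0,0,0,0,-0.3],[0,0,0,0,0,0,-0.3],[0,0,0,0,0,0,-0.3],[0,0,0,0,0,0,-0.3],[0,0,0,0,0,0,-0.3]]
  ]
}}

```text
time: 17.27
tool_pos: [402.4, -161.8, 287.1]
tcp_rot: [-3.142, 0.0, -0.001]
contact_force: [0.0, 0.2, -1.0]
grip_width: 59.5
```

```bash
python3 - <<'E'
from rack import *
st()
snap("side","s13.png");snap("top","t13.png")
for l in("wide_eye","free_hook","narrow_dipper"):
    for c in("side","top"): print(l,c,[(np.round(d["location"],1).tolist(),round(d["conf"],2)) for d in place_of(l,c)][:2])
print(proj("side",(423.5,-311,133)),proj("top",(423.5,-311,133)))
rack(0,((501.5,-308,0),(501.5,-308,3)),"pics/r13.png",fs="pics/s13.png",ft="pics/t13.png",k=3)
E
```

```text
time 17.267
tool_pos [ 402.401 -161.808  287.106]
tcp_rot [-3.142e+00  0.000e+00 -1.000e-03]
contact_force [ 0.027  0.194 -1.048]
grip_width 59.516
wide_eye side [([335.8, 383.7], 0.81)]
wide_eye top []
free_hook side [([330.0, 382.3], 0.9)]
free_hook top []
narrow_dipper side [([226.2, 288.7], 0.7)]
narrow_dipper top [([252.9, 211.6], 0.68)]
[337.69816726 382.51816255] [271.8861668  466.02709871]
```

View pics/r13.png

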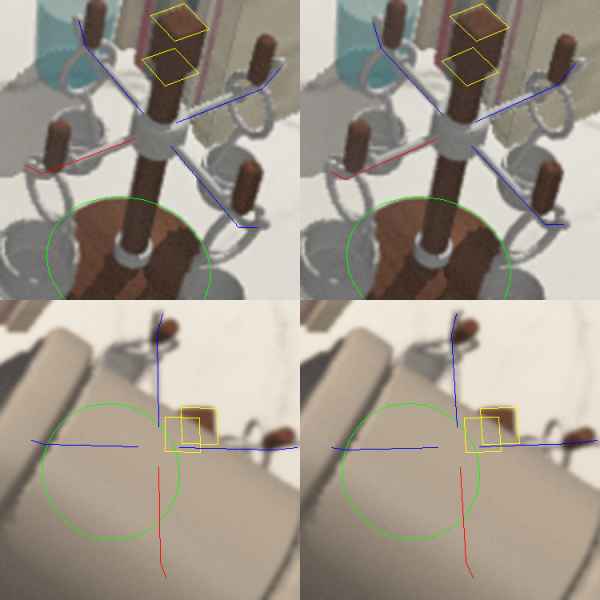

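View pics/s13.png

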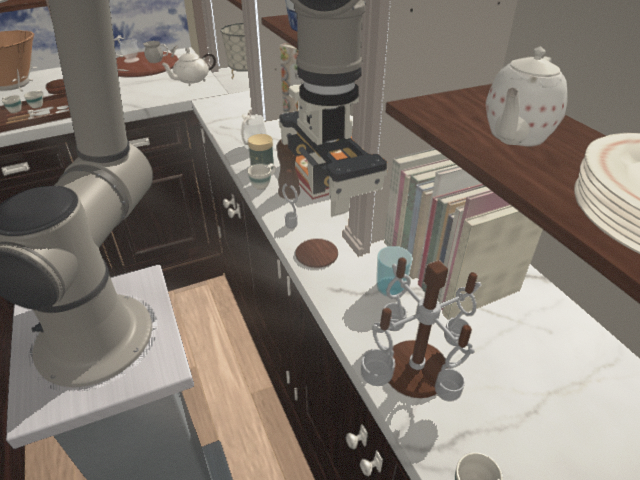

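{"api": "send_rows", "payload": {
  "targets": [
    [[0,0,0,0,0,0,-0.3],[0,0,0,0,0,0,-0.3],[0,0,0,0,0,0,-0.3],[0,0,0,0,0,0,-0.3],[0,0,0,0,0,0,-0.3]]
  ]
}}

```text
time: 18.08
tool_pos: [402.3, -160.9, 287.2]
tcp_rot: [-3.142, -0.0, 0.001]
contact_force: [0.8, -0.4, -0.1]
grip_width: 59.7
```

{"api": "send_rows", "payload": {
  "targets": [
    [[0,0,0,0,0,0,-0.3],[0,0,0,0,0,0,-0.3],[0,0,0,0,0,0,-0.3],[0,0,0,0,0,0,-0.3],[0,0,0,0,0,0,-0.3]]
  ]
}}

```text
time: 18.5
tool_pos: [402.3, -160.9, 287.2]
tcp_rot: [-3.142, -0.0, 0.001]
contact_force: [-0.4, -0.2, 0.4]
grip_width: 59.5
```

```bash
python3 - <<'E'
from h import *
P=[]
for i in range(4):
    im=snap("side",f"s14{i}.png").astype(int);P.append(im[300:400,350:480])
print([np.abs(P[i+1]-P[i]).mean().round(2) for i in range(3)])
print([(d["location"],d["conf"]) for d in place_of("wide_eye","side")])
print("job",close_job())
E
```

```text
[np.float64(1.92), np.float64(1.94), np.float64(1.95)]
[([336.1, 382.8], 0.94)]
the job is handed in; nothing more can be done
job None
```

The free hook was turned to the front by the knob, and the wide dipper was then hung on it by its eye and released. I handed the job in at about 18.8 s; the hand-in reports no verdict.

- **Rack angle:** the hook started about 62° off. It ended about 0 to 3° from front in the picture overlays, within the 14° limit. The knob was gripped about 9° out of line with its faces, so I turned a further 9° to make that up.
- **Dipper on the hook:** the hook tip was seen through the eye before lowering. In the last side picture the eye is at about (336, 383), within 2 pixels of the predicted hanging position. Height is the least certain check: that row is about 1.6 pixels above the prediction.
- **At rest:** the last four side frames differed by a steady amount of about 1.9 grey levels, which I took as picture noise. The eye's position also held between checks.
- **Clearances:** the arm was about 150 mm away and touching nothing.
- **Narrow dipper:** it was found standing where it began, within about 1.5 pixels in the side view. The top view placed it 3.5 pixels off, which I put down to network scatter.
- **Not checked:** the top camera could not confirm the final hang because the arm blocked its view.

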